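Load the well strip with grinding balls and present it to the inspection camera

ROBOT

A 6-joint arm with a two-finger parallel gripper is mounted at the origin on a cart in front of the work surface, level with it; the furniture and walls round the work are solid. World frame = base frame: x ahead of the robot, y to its left, z up, the work surface at z = 0. Lengths are in m, angles in rad, forces in N, time in s.
With the tool pointing down it reaches from about 0.25 to 0.725 m from the base axis. Payload 4 kg.
Tool frame: the origin (TCP) lies midway between the tips of the shut fingers; the grasp point (between the pads) lies 19 mm behind it; z points along the fingers, y is the line along which they close (so a half turn about z gives the same grasp; the last joint's range is limited). The gripper opens to 85 mm and grips with 20 to 120 N. Pads are 22 mm wide; open, the fingers measure 114 mm over their backs; the gripper's body (76 mm by 85 mm) begins 54 mm behind the grasp point. The pads swing forward as they close: fully open they stand 13 mm farther back than shut.
Start: joints at [-1.301, 0.241, 0.005, 1.335, 0, 1.571], TCP at [0.133, -0.482, 0.231] pointing down, gripper open.
Joint ranges: [-2.72, 2.72], [-1.05, 1.87], [-1.09, 1.28], [-1.99, 2.15], [-1.42, 1.44], [-3.14, 3.14]. Speed limits (rad/s): [2.79, 2.79, 3.14, 3.14, 3.14, 3.14].

INTERFACE

Orientations are given as a unit quaternion [x, y, z, w].
In Python, from workcell import bot gives the robot as it stands. The module is installed in compiled form; this text tells all that it offers.
- The arm moves only by the tool drive_tool, never from a script. Its arguments are lists of equal length, an entry for each row: "slide": the shift along the tool's x, y, z scaled (see below), a list of three; "rotation": the turn, a rotation vector about the tool's x, y, z scaled (see below), a list of three. A call has exactly 8 rows; each row is the pose to reach, as a shift and turn from the pose commanded when the call began, along the tool's axes at that moment; what a row does not reach only later rows make up. The controller multiplies each number of a shift by 250 mm and each number of a turn by 0.5 rad. A row lasts 1/8 s, in which the tool goes at most 62.5 mm and 10.7 degrees, less where a joint would pass 70% of its speed; a pose out of reach is approached as far as the arm can. A call with a number of a shift or a turn outside -1 to 1 is refused whole. A call with a gripper value outside its range is refused whole. "gripper" is the opening, from 0 (shut) to 1 (fully open), set as the call begins (left out, the last holds). The fingers move at their own pace and stop on an object; the grip force is fixed at half the most. Time passes only in rows, so rows that repeat a pose let the fingers close, or fill a call up. It gives the time, the measured TCP pose, the force, the opening and the grip force at its end, in the units of the state.
- bot.get_obs(): the state, without advancing time (a new reading comes with each control period).
- bot.camera(name): name is "side" or "top"; returns a dict with "image" (400x640x3 uint8, red, green, blue), "z_map" (400x640 float32, m along the optical axis (not along the pixel's ray), 0 where there is no reading), "camera_matrix" (3x3 intrinsics, pixels), "k1" (the pictures are not rectified: a ray, as slopes to the right and down, at radius r is drawn at 1 + k1 r^2 times it, then the intrinsics apply), "xyz" and "orientation" of the camera in the world. Camera axes: x right, y up, looking along -z (the intrinsics and any distortion apply to the point x, -y, -z); pixel columns grow to the right and rows downward; lengths in m; the calibration is good to about 2 mm. A picture is of the moment at which its call begins.
- bot.job_done(): hands the job in; it is judged then, once.
The state is a dict: "clock": time; "joint_pos": joint angles; "joint_vel": joint speeds; "tau": joint torques, N m; "eef_pos": TCP position; "tool_rot": TCP orientation; "ft_force": force on the tool from outside, world axes, zero at the start; "ft_torque": the same for the moment, N m; "grip_width": finger opening in m; "grasp_force": force on a finger pad.
Only numpy, scipy, OpenCV 4.12 (cv2) and the standard library are available. Lean on these libraries where they do the work, as an engineer would, in place of code of your own. Each camera call takes 0.05 s, during which the arm holds its last target. There are 200 camera calls.

TASK

Load the white three-well strip while it sits in its cradle: put one of the three 20 mm steel balls from the grey tray into each well, and leave the two small balls in the tray. Then lift the loaded strip out and present it to the upward-looking inspection camera: hold it centred over the lens with its underside 60 mm from the front glass, square to the lens (whose head is tilted) and lengthwise along the camera's long base, and finish while still holding it there. Keep the strip steady enough that no ball is lost, keep off the camera, and do not disturb the other things on the worktop.

Things in the scene. Friction and masses are not known exactly. Their poses are not given: they have to be found in the camera images.
- strip_center (a point): Centre (half-way up) of the loose white well strip: 46 mm wide along its x, 124 mm long along its y, 17 mm high along its z, with plain parallel long sides, 0.12 kg or so. Grip it across the 46 mm width, at mid length. It sits in the cradle with its underside 10 mm above the worktop.
- strip_well0 (a point): Where the centre of a 20 mm ball rests in well 0 of the strip (y = -38 mm from the strip's centre): 14 mm above the strip's underside, 3 mm below its top face. The well is 26 mm in diameter, 13 mm deep, its floor a clear 4 mm window.
- strip_well1 (a point): Where the centre of a 20 mm ball rests in well 1 of the strip (y = 0 mm from the strip's centre): 14 mm above the strip's underside, 3 mm below its top face. The well is 26 mm in diameter, 13 mm deep, its floor a clear 4 mm window.
- strip_well2 (a point): Where the centre of a 20 mm ball rests in well 2 of the strip (y = 38 mm from the strip's centre): 14 mm above the strip's underside, 3 mm below its top face. The well is 26 mm in diameter, 13 mm deep, its floor a clear 4 mm window.
- cradle_seat (a point): Where the strip's centre is when seated in the fixed aluminium cradle (62 x 138 mm, long along its y). Corner and end stops reach 7 mm above the strip's underside, 2 mm clear of it; the long sides are free for fingers over the middle 80 mm, with only a spine 26 mm wide, 6 mm high beneath. The strip lifts straight up.
- ball_tray: Fixed grey ball tray, 186 mm long along its x (215 mm with its low end lugs), 44 mm wide, 14 mm high, with a row of five 11 mm dimples at x = -68, -34, 0, 34 and 68 mm; each holds one ball, in any order. Origin: centre of the underside.
- ball_a_center (a point): Centre of one of the three loose 20 mm steel balls (33 g); in its dimple it lies 22.4 mm above the worktop, 8.4 mm above the tray's top. All three are alike.
- ball_b_center (a point): Centre of one of the three loose 20 mm steel balls (33 g); in its dimple it lies 22.4 mm above the worktop, 8.4 mm above the tray's top. All three are alike.
- ball_c_center (a point): Centre of one of the three loose 20 mm steel balls (33 g); in its dimple it lies 22.4 mm above the worktop, 8.4 mm above the tray's top. All three are alike.
- small_a_center (a point): Centre of one of the two loose small 12 mm steel balls, which stay in the tray.
- small_b_center (a point): Centre of one of the two loose small 12 mm steel balls, which stay in the tray.
- lens (a point): Centre of the front glass of the upward-looking camera, about 110 mm up. z: lens axis, out of the glass; y: along the base's 120 mm side and the tilt axis. The grey head (72 mm ring light about the glass) leans 0.17 to 0.40 rad towards the robot, about y, pivoting 56 mm up; its stiff joint stays as it is.
- camera: The camera's fixed base plate and fork, 84 x 120 mm, long along its y, 70 mm high. Origin: centre of the underside.
- amber_vial_mid (a point): Bystander: loose amber vial with a black cap, 33 mm in diameter, 60 mm high.
- dropper_bottle_mid (a point): Bystander: loose small white bottle with a green cap, 30 mm in diameter, 66 mm high.
- timer_mid (a point): Bystander: loose white timer, 66 x 66 x 18 mm.
- bottle_cap_blue_mid (a point): Bystander: loose blue screw cap, 54 mm in diameter, 27 mm high.

How it is judged:
On the way, in this order (a step that is already met when the one before it is completed fails the run):
1. each well of the strip holds one 20 mm ball, the strip still seated in its cradle (distance between any of ball_a_center, ball_b_center, ball_c_center and strip_well0 below 0.006 m and distance between any of ball_a_center, ball_b_center, ball_c_center and strip_well1 below 0.006 m and distance between any of ball_a_center, ball_b_center, ball_c_center and strip_well2 below 0.006 m and distance between strip_center and cradle_seat below 0.008 m), for 0.2 s.
2. the loaded strip is lifted clear of the cradle (distance between any of ball_a_center, ball_b_center, ball_c_center and strip_well0 below 0.006 m and distance between any of ball_a_center, ball_b_center, ball_c_center and strip_well1 below 0.006 m and distance between any of ball_a_center, ball_b_center, ball_c_center and strip_well2 below 0.006 m and height (world z) of strip_center above 0.06 m and contact force between strip and cradle below 0.1 N), for 0.2 s.
At the end, for the whole second after the job is handed in: Strip held still by the fingers alone, a 20 mm ball in each well (within 6 mm of its rest), centred on the lens axis within 12 mm each way, underside 60 +-12 mm from the glass, square to the lens and lengthwise with the base within 0.14 rad; small balls within 20 mm of their start (distance between any of ball_a_center, ball_b_center, ball_c_center and strip_well0 below 0.006 m and distance between any of ball_a_center, ball_b_center, ball_c_center and strip_well1 below 0.006 m and distance between any of ball_a_center, ball_b_center, ball_c_center and strip_well2 below 0.006 m and distance of each of small_a_center, small_b_center from where it was at the start of the episode below 0.02 m and x of strip_center in the frame of lens between -0.012 and 0.012 m and y of strip_center in the frame of lens between -0.012 and 0.012 m and z of strip_center in the frame of lens between 0.0565 and 0.0805 m and angle between the z axis of strip_center and the z axis of lens, either way round below 0.14 rad and angle between the y axis of strip_center and the y axis of lens, either way round below 0.14 rad and angle between strip_center's own z axis and vertical below 1 rad and contact force between the fingers and strip above 1 N and contact force between strip and camera below 0.1 N and linear speed of strip below 0.02 m/s and angular speed of strip below 0.2 rad/s); the arm keeps its last pose, push and grip.
It fails at once if the camera is touched hard (over 5 N) (contact force between anything else and camera above 5 N).
It fails at once if a bystander is pushed more than 30 mm (distance of any of amber_vial_mid, dropper_bottle_mid, timer_mid, bottle_cap_blue_mid from where it was at the start of the episode above 0.03 m).
It fails at once if a small ball is taken out of the tray (moved over 40 mm) (distance of any of small_a_center, small_b_center from where it was at the start of the episode above 0.04 m).
It fails at once if a 20 mm ball falls onto the worktop or the floor (height (world z) of any of ball_a_center, ball_b_center, ball_c_center below 0.014 m).
It also fails if it takes over 72 s, if anything falls off the work surface, if the arm or the gripper's body presses on something with over 40 N, if the wrist force passes 120 N, or if a joint passes its speed limit or range.

## Working session

There is one attempt and no reset: what is moved stays moved. The work goes in short steps, Python scripts to look and compute and a tool call to move; the robot and the scene stay as the last step left them, time stands still between calls to the robot, and variables do not carry over. Pictures are saved under pics/ and viewed, at most 10 in all, crops included, and the job is handed in when it is done.

Besides the shell and the picture viewer there is one more tool, called in YAML: its name, and indented under it one key for each argument. drive_tool: Moves the arm, as the interface text tells. Shifts and turns lie within -1 to 1; 1 stands for 250 mm of shift or 0.5 rad of turn. Its arguments: {"type":"object","properties":{"slide":{"type":"array","items":{"type":"array","items":{"type":"number"}}},"rotation":{"type":"array","items":{"type":"array","items":{"type":"number"}}},"gripper":{"type":"number"}},"required":["slide","rotation"]}

```bash
mkdir -p pics; cat > h.py <<'E'
import numpy as np, cv2
from scipy.spatial.transform import Rotation as R
from workcell import bot
def snap(n):
    c=bot.camera(n); np.savez('%s.npz'%n,**c); return c
def load(n): return dict(np.load('%s.npz'%n))
def rays(c,uv):
    K=c["camera_matrix"]; k=float(c["k1"])
    d=np.column_stack([(uv[:,0]-K[0,2])/K[0,0],(uv[:,1]-K[1,2])/K[1,1]])
    s=d.copy()
    for _ in range(20): s=d/(1+k*(s**2).sum(1,keepdims=True))
    return s
def plane(c,uv,z):
    uv=np.atleast_2d(np.asarray(uv,float)); s=rays(c,uv)
    d=R.from_quat(c["orientation"]).apply(np.column_stack([s[:,0],-s[:,1],-np.ones(len(s))]))
    return c["xyz"]+d*((z-c["xyz"][2])/d[:,2])[:,None]
def cloud(c):
    v,u=np.mgrid[0:400,0:640]; s=rays(c,np.column_stack([u.ravel(),v.ravel()]).astype(float))
    z=c["z_map"].ravel()[:,None]
    p=R.from_quat(c["orientation"]).apply(np.column_stack([s[:,0],-s[:,1],-np.ones(len(s))])*z)+c["xyz"]
    p[z[:,0]==0]=np.nan
    return p.reshape(400,640,3)
def proj(c,P):
    q=R.from_quat(c["orientation"]).inv().apply(np.atleast_2d(P)-c["xyz"]); s=np.column_stack([q[:,0],-q[:,1]])/-q[:,2:]
    s=s*(1+float(c["k1"])*(s**2).sum(1,keepdims=True)); K=c["camera_matrix"]
    return np.column_stack([K[0,0]*s[:,0]+K[0,2],K[1,1]*s[:,1]+K[1,2]])
E
python3 - <<'E'
from h import *
for n in("side","top"):
    c=snap(n); cv2.imwrite(f'pics/{n}0.png',c["image"][:,:,::-1]); print(n,c["xyz"],R.from_quat(c["orientation"]).as_matrix().round(2).tolist(),c["camera_matrix"].tolist(),c["k1"])
o=bot.get_obs();print(o["eef_pos"],o["tool_rot"],R.from_quat(o["tool_rot"]).as_matrix().round(3).tolist(),o["grip_width"],o["clock"])
E
```

```text
side [0.41531344 0.81717979 0.51055175] [[-0.98, 0.08, -0.16], [-0.18, -0.49, 0.86], [-0.01, 0.87, 0.49]] [[420.78428511350137, 0.0, 314.64407466864463], [0.0, 420.78428511350137, 198.52041928835462], [0.0, 0.0, 1.0]] 0.006836996384794313
top [0.49470061 0.06315688 0.99182687] [[-0.0, 1.0, -0.09], [-1.0, -0.0, -0.03], [-0.03, 0.09, 1.0]] [[440.8322113103821, 0.0, 320.9784176601133], [0.0, 440.8322113103821, 195.09133941608198], [0.0, 0.0, 1.0]] -0.0834003660101883
[ 0.13313556 -0.48137436  0.23048638] [ 9.90910543e-01  1.34519125e-01 -1.40418761e-04 -9.38841351e-04] [[0.964, 0.267, -0.001], [0.267, -0.964, 0.002], [-0.0, -0.002, -1.0]] 0.0854609683346484 0.1
```

View pics/top0.png

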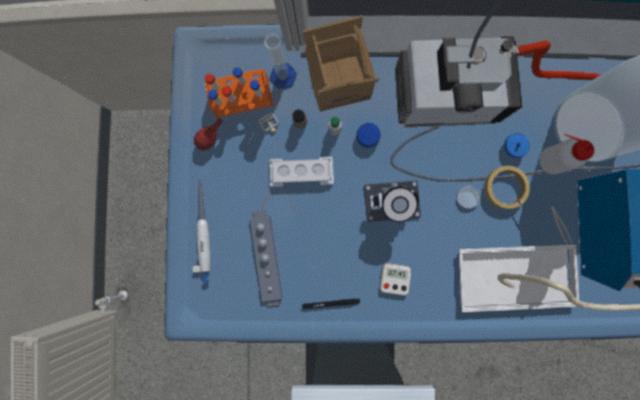

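View pics/side0.png

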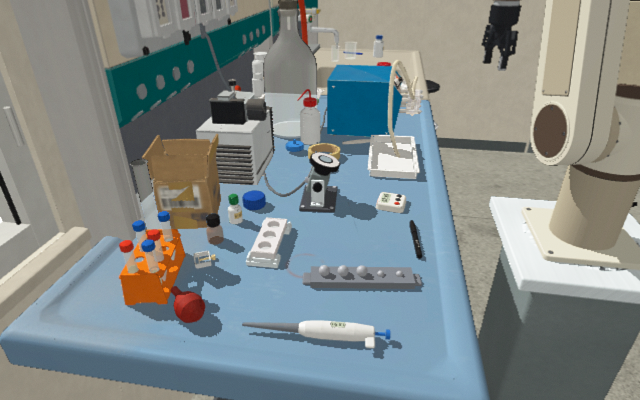

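The top view shows the tray at about (265,258), with the large balls at its upper end, the strip at (301,172), the lens ring at (401,204) and the vial, bottle, cap and timer at (299,118), (335,126), (368,134) and (395,279). The side view confirms this: large balls at x≈323, 343 and 361, small ones at 381 and 400, and the camera head at (324,160).

```bash
python3 - <<'E'
from h import *
t=load("top"); s=load("side")
a=cv2.resize(t["image"][150:310,240:440],(800,640),interpolation=cv2.INTER_CUBIC)[:600]
cv2.imwrite('pics/top1.png',a[:,:,::-1])
b=cv2.resize(s["image"][140:300,240:430],(760,600*160*4//640*1),interpolation=cv2.INTER_CUBIC)
cv2.imwrite('pics/side1.png',b[:,:,::-1])
ct=cloud(t); cs=cloud(s)
def box(c,im,u0,u1,v0,v1,zlo,zhi,white=None):
    p=c[v0:v1,u0:u1].reshape(-1,3); g=im[v0:v1,u0:u1].reshape(-1,3).astype(int)
    m=(p[:,2]>zlo)&(p[:,2]<zhi)
    return p[m],g[m]
print("table z",np.nanmedian(ct[300:310,200:240,2]),np.nanmedian(cs[300:310,420:440,2]))
for n,c,im,w in(("top",ct,t["image"],(262,345,150,195)),("side",cs,s["image"],(240,300,212,272))):
    p,g=box(c,im,*w,.02,.04); r=cv2.minAreaRect(p[:,:2].astype(np.float32)*1000); print(n,"strip",r,np.median(p[:,2]),len(p))
for n,c,im,w in(("top",ct,t["image"],(245,290,205,312)),("side",cs,s["image"],(298,428,258,295))):
    p,g=box(c,im,*w,.010,.04); r=cv2.minAreaRect(p[:,:2].astype(np.float32)*1000); print(n,"tray",r,np.median(p[:,2]),len(p))
for n,c,im,w in(("top",ct,t["image"],(360,430,175,230)),("side",cs,s["image"],(295,350,140,215))):
    p,g=box(c,im,*w,.085,.16); print(n,"head",p.mean(0),p[:,2].min(),p[:,2].max(),len(p))
    np.save(n+'head.npy',np.c_[p,g])
    p,g=box(c,im,*w,.003,.07); print(cv2.minAreaRect(p[:,:2].astype(np.float32)*1000))
E
```

```text
table z -0.0005711408815965435 0.00012633749134821626
top strip ((634.2951049804688, 135.3997344970703), (50.744285583496094, 123.47566223144531), 1.9942172765731812) 0.025989165300540074 852
side strip ((664.691650390625, 129.48231506347656), (108.1000747680664, 146.84324645996094), 2.815243721008301) 0.026437032723070908 765
top tray ((439.25189208984375, 211.72300720214844), (184.998779296875, 45.13823318481445), 8.786697387695312) 0.013633791053541011 1622
side tray ((440.66497802734375, 215.7130126953125), (185.84158325195312, 48.47308349609375), 8.950382232666016) 0.013922141597255078 1804
top head [ 0.55201831 -0.06977274  0.1075302 ] 0.09396941508477274 0.12031574727915262 1002
((563.7713012695312, -76.75950622558594), (155.82614135742188, 121.55482482910156), 89.7818374633789)
side head [ 0.55338683 -0.05642908  0.10493543] 0.08532363145382749 0.11682950792412727 463
((606.9451293945312, -220.6231231689453), (159.7652130126953, 436.4942626953125), 1.470418930053711)
```

View pics/top1.png

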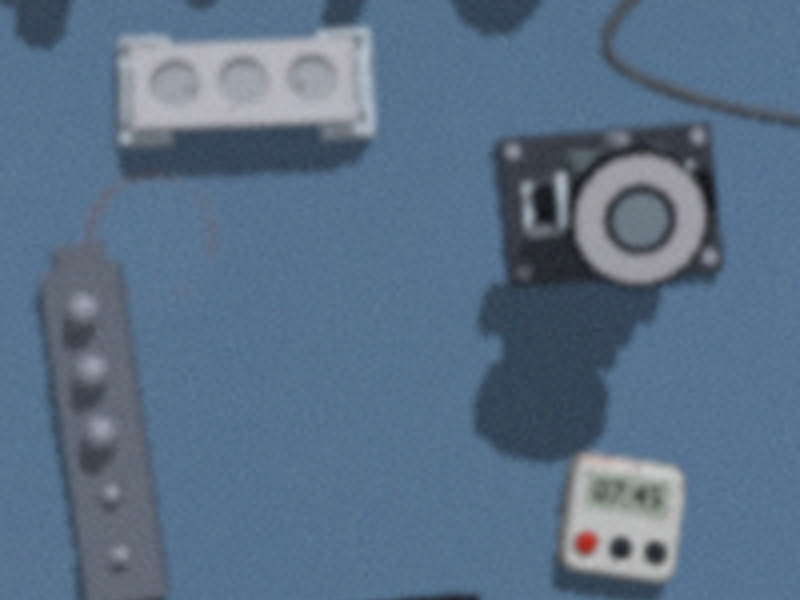

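View pics/side1.png

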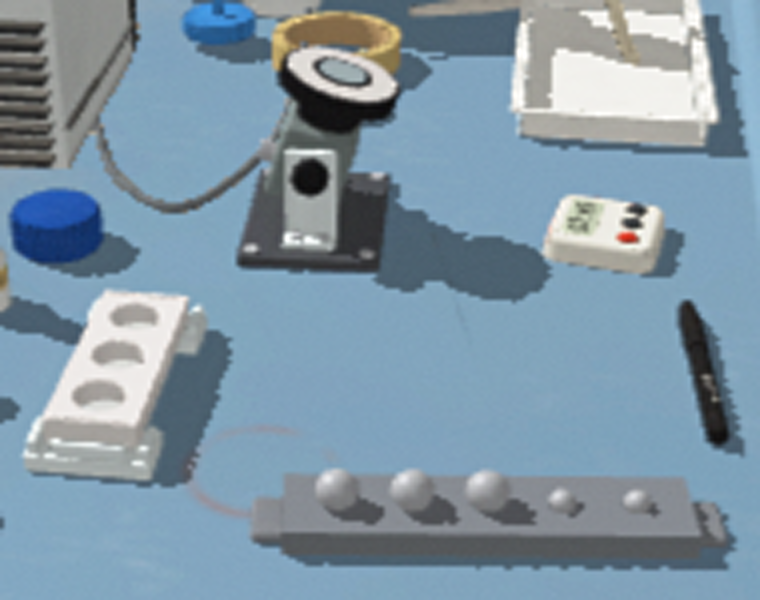

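The crops show three large balls at top1 (83,308), (90,370) and (99,432), small ones at (110,493) and (120,555), wells at (175,83), (243,80) and (312,76), and the lens glass at (641,218). Next I'll refine these from both views.

```bash
cat > meas.py <<'E'
from h import *
def wells(n,w,thr=None):
    c=load(n); u0,u1,v0,v1=w; g=cv2.cvtColor(c["image"],cv2.COLOR_RGB2GRAY)[v0:v1,u0:u1]
    z=cloud(c)[v0:v1,u0:u1,2]
    g=cv2.resize(g,None,fx=8,fy=8,interpolation=cv2.INTER_CUBIC)
    g=cv2.GaussianBlur(g,(0,0),5)
    t=thr or cv2.threshold(g[(cv2.resize(z,None,fx=8,fy=8)>.012)].reshape(-1,1),0,255,cv2.THRESH_OTSU)[0]
    m=(g<t).astype(np.uint8); cs,_=cv2.findContours(m,cv2.RETR_CCOMP,cv2.CHAIN_APPROX_NONE)
    out=[]
    for k in cs:
        if 2000<cv2.contourArea(k)<14000:
            e=cv2.fitEllipse(k); uv=np.array(e[0])/8+[u0,v0]-.4375
            out.append((uv,np.array(e[1])/8,plane(c,uv,.027)[0]))
    return t,out
if __name__=="__main__":
    for n,w in(("top",(262,345,150,195)),("side",(240,300,212,272))):
        t,o=wells(n,w); print(n,t)
        for a,b,p in o: print(a.round(1),b.round(1),(p*1000).round(1))
    for n,w in(("top",(245,290,205,312)),("side",(298,428,255,295))):
        c=load(n); p=cloud(c)[w[2]:w[3],w[0]:w[1]]; m=((p[...,2]>.0165)&(p[...,2]<.05)).astype(np.uint8)
        k,l,st,ce=cv2.connectedComponentsWithStats(m)
        for i in range(1,k):
            if st[i,4]>3:
                q=p[l==i]; r=.010 if q[:,2].max()>.027 else .006
                # sphere centre with known radius
                from scipy.optimize import least_squares
                f=least_squares(lambda x:np.linalg.norm(q-x,axis=1)-r,q.mean(0)-[0,0,.004],loss='soft_l1',f_scale=.001)
                print(n,st[i,4],(q.max(0)*1000)[2].round(1),(f.x*1000).round(1))
    for n in("top","side"):
        h=np.load(n+'head.npy'); q=h[:,:3]; b=h[:,3:].sum(1)
        q=q[(b>480)] ; 
        for _ in range(4):
            ce=q.mean(0); nn=np.linalg.svd(q-ce)[2][2]; nn*=np.sign(nn[2]); d=(q-ce)@nn; q=q[abs(d)<max(2*d.std(),.001)]
        print(n,"ring",len(q),ce.round(4),nn.round(4),d.std(), np.arctan2(-nn[0],nn[2]))
        B=np.linalg.svd(np.eye(3)-np.outer(nn,nn))[0][:,:2]; r=cv2.minEnclosingCircle(((q-ce)@B).astype(np.float32)); print((ce+B@r[0]).round(4),r[1])
    for n,w in(("top",(360,430,170,225)),):
        c=load(n); p=cloud(c)[w[2]:w[3],w[0]:w[1]].reshape(-1,3); g=c["image"][w[2]:w[3],w[0]:w[1]].reshape(-1,3).astype(int)
        m=(p[:,2]<.02)&(p[:,2]>.004); print(cv2.minAreaRect(p[m][:,:2].astype(np.float32)*1000))
E
python3 meas.py
```

```text
top 156.0
[283.2 169.2] [ 9.4 10.9] [635.6 172.1  27. ]
[299.7 166.5] [ 5.6 10.4] [641.5 135.4  27. ]
[317.  167.5] [ 8.8 10.4] [639.  97.  27.]
side 196.0
[263.9 244.4] [ 6.3 13.8] [634.6 174.2  27. ]
[268.6 233.7] [ 6.  13.5] [635.5 136.8  27. ]
[272.9 223.6] [ 5.6 12.4] [636.9  99.   27. ]
top 61 33.5 [506.  222.6  21.5]
top 65 34.4 [474.7 217.   21.8]
top 70 34.7 [440.5 212.2  21.8]
top 22 23.8 [407.1 206.3  15.9]
top 22 23.4 [373.2 201.7  15.8]
top 4 17.5 [361.  207.2  14. ]
side 95 32.7 [507.9 225.7  21.7]
side 96 33.6 [473.9 220.6  22. ]
side 92 32.7 [440.8 215.   21.9]
side 27 22.5 [407.  209.6  16.2]
side 26 23.0 [373.5 204.1  15.5]
top ring 89 [ 0.5567 -0.0729  0.1092] [-0.2797 -0.014   0.96  ] 0.0012242644530411656 0.2834827509160308
[ 0.5517 -0.0718  0.1078] 0.028545375913381577
side ring 182 [ 0.5512 -0.0674  0.1075] [-0.281  -0.0243  0.9594] 0.0006035744468500567 0.28487063967920384
[ 0.5513 -0.0683  0.1075] 0.03279755264520645
((575.758056640625, -78.45260620117188), (118.98657989501953, 155.12362670898438), 2.4090654850006104)
```

drive_tool:
  slide:
    - [0.09, -0.1, 0]
    - [0.2, -0.2, 0]
    - [0.3, -0.3, 0]
    - [0.4, -0.4, 0]
    - [0.5, -0.5, 0]
    - [0.6, -0.62, 0]
    - [0.7, -0.73, 0]
    - [0.73, -0.77, 0]
  rotation:
    - [0, 0, 0]
    - [0, 0, 0]
    - [0, 0, 0]
    - [0, 0, 0]
    - [0, 0, 0]
    - [0, 0, 0]
    - [0, 0, 0]
    - [0, 0, 0]
  gripper: 0.6

```text
clock: 1.1
eef_pos: [0.258, -0.2462, 0.2311]
tool_rot: [0.991, 0.136, -0.0, -0.0]
ft_force: [-0.1, -0.6, 0.3]
grip_width: 0.0511
grasp_force: 0.0
```

```bash
cat >> h.py <<'E'
def need(p,yaw,tilt=0.0,show=True):
    """slide/rotation units to reach TCP p, tool x yaw about world z, tool down then leaned by tilt about lens-like y; from measured pose"""
    o=bot.get_obs(); T=R.from_quat(o["tool_rot"]); 
    G=R.from_euler('z',yaw)*R.from_euler('x',np.pi)
    if tilt: G=R.from_rotvec(np.array(tilt))*G
    sl=T.inv().apply(np.asarray(p)-o["eef_pos"])/.25; ro=(T.inv()*G).as_rotvec()/.5
    print("t",round(o["clock"],2),"pos",o["eef_pos"].round(4),"q",o["joint_pos"].round(2),"w",round(o["grip_width"],4),"gf",round(o["grasp_force"],1),"F",o["ft_force"].round(1))
    print("slide",sl.round(3),"rot",ro.round(3))
E
python3 -c "
from h import *
need([.507,.224,.12],.154); need([.507,.224,.12],.154+np.pi)"
```

```text
t 1.1 pos [ 0.258  -0.2462  0.2311] q [-0.76 -0.04 -0.32  1.3  -0.    2.11] w 0.0511 gf 0.0 F [-0.1 -0.6  0.3]
slide [ 1.465 -1.543  0.445] rot [-0.001  0.001  0.237]
t 1.1 pos [ 0.258  -0.2462  0.2311] q [-0.76 -0.04 -0.32  1.3  -0.    2.11] w 0.0511 gf 0.0 F [-0.1 -0.6  0.3]
slide [ 1.465 -1.543  0.445] rot [-1.000e-03 -2.000e-03 -6.047e+00]
```

drive_tool:
  slide:
    - [0.09, -0.1, 0.02]
    - [0.2, -0.2, 0.05]
    - [0.3, -0.3, 0.07]
    - [0.4, -0.42, 0.1]
    - [0.5, -0.53, 0.13]
    - [0.6, -0.65, 0.16]
    - [0.7, -0.74, 0.19]
    - [0.73, -0.77, 0.2]
  rotation:
    - [0, 0, -0.1]
    - [0, 0, -0.25]
    - [0, 0, -0.4]
    - [0, 0, -0.55]
    - [0, 0, -0.7]
    - [0, 0, -0.85]
    - [0, 0, -0.95]
    - [0, 0, -1]

```text
clock: 2.1
eef_pos: [0.3829, -0.0128, 0.1807]
tool_rot: [0.926, 0.377, -0.001, -0.0]
ft_force: [0.6, -0.4, 1.4]
grip_width: 0.0507
grasp_force: 0.0
```

```bash
python3 -c "
from h import *
need([.507,.224,.07],.82)"
```

```text
t 2.1 pos [ 0.3829 -0.0128  0.1807] q [-0.03  0.04 -0.37  1.16 -0.    2.34] w 0.0507 gf 0.0 F [ 0.6 -0.4  1.4]
slide [ 1.017 -0.332  0.442] rot [-0.001  0.002 -0.095]
```

drive_tool:
  slide:
    - [0.12, -0.04, 0.05]
    - [0.27, -0.09, 0.12]
    - [0.43, -0.14, 0.2]
    - [0.59, -0.2, 0.27]
    - [0.74, -0.25, 0.33]
    - [0.88, -0.3, 0.38]
    - [0.97, -0.33, 0.42]
    - [1, -0.335, 0.43]
  rotation:
    - [0, 0, -0.02]
    - [0, 0, -0.04]
    - [0, 0, -0.06]
    - [0, 0, -0.08]
    - [0, 0, -0.09]
    - [0, 0, -0.095]
    - [0, 0, -0.095]
    - [0, 0, -0.095]
  gripper: 0.4

```text
clock: 3.1
eef_pos: [0.5039, 0.2203, 0.0728]
tool_rot: [0.918, 0.397, -0.001, 0.0]
ft_force: [0.2, 0.3, -0.1]
grip_width: 0.0342
grasp_force: 0.0
```

```bash
python3 - <<'E'
from h import *
need([.507,.224,.0155],.82)
o=bot.get_obs()
for n,w in(("top",(215,305,180,300)),("side",(280,400,210,300))):
    c=snap(n); print(n,proj(c,o["eef_pos"]).round(1), proj(c,[.507,.224,.0224]).round(1))
    cv2.imwrite(f'pics/{n}2.png',cv2.resize(c["image"][w[2]:w[3],w[0]:w[1]],None,fx=4,fy=4,interpolation=cv2.INTER_CUBIC)[:,:,::-1])
a=cv2.imread('pics/top2.png');b=cv2.imread('pics/side2.png')
h=np.zeros((480,800,3),np.uint8); h[:480,:360]=a[:480]; h[:360,360:800]=b[:,:440]; cv2.imwrite('pics/m2.png',h)
E
```

```text
t 3.1 pos [0.5039 0.2203 0.0728] q [ 0.41  0.46 -0.12  1.   -0.    2.74] w 0.0342 gf 0.0 F [ 0.2  0.3 -0.1]
slide [ 0.02  -0.001  0.229] rot [-0.     0.004 -0.005]
top [[257.4 228.6]] [[259.6 227.4]]
side [[326.6 245.7]] [[324.4 269.4]]
```

View pics/m2.png

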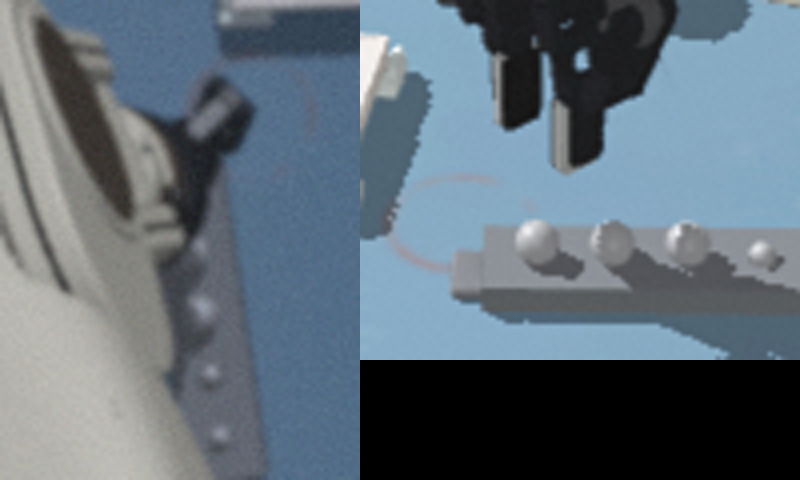

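The side panel shows both fingertips (510,128) and (570,168) just above and astride the first ball at (537,241), so I descend and close.

drive_tool:
  slide:
    - [0.02, 0, 0.05]
    - [0.02, 0, 0.1]
    - [0.02, 0, 0.15]
    - [0.02, 0, 0.19]
    - [0.02, 0, 0.22]
    - [0.02, 0, 0.23]
    - [0.02, 0, 0.23]
    - [0.02, 0, 0.23]
  rotation:
    - [0, 0, 0]
    - [0, 0, 0]
    - [0, 0, 0]
    - [0, 0, 0]
    - [0, 0, 0]
    - [0, 0, 0]
    - [0, 0, 0]
    - [0, 0, 0]

```text
clock: 4.2
eef_pos: [0.5075, 0.2244, 0.0167]
tool_rot: [0.918, 0.397, 0.0, 0.0]
ft_force: [-0.2, -0.6, -0.7]
grip_width: 0.0338
grasp_force: 0.0
```

drive_tool:
  slide:
    - [0, 0, 0]
    - [0, 0, 0]
    - [0, 0, 0]
    - [0, 0, 0]
    - [0, 0, 0]
    - [0, 0, -0.05]
    - [0, 0, -0.12]
    - [0, 0, -0.16]
  rotation:
    - [0, 0, 0]
    - [0, 0, 0]
    - [0, 0, 0]
    - [0, 0, 0]
    - [0, 0, 0]
    - [0, 0, 0]
    - [0, 0, 0]
    - [0, 0, 0]
  gripper: 0

```text
clock: 5.2
eef_pos: [0.5076, 0.2242, 0.0574]
tool_rot: [0.918, 0.397, 0.001, 0.0]
ft_force: [-0.4, 0.3, -0.6]
grip_width: 0.0158
grasp_force: 58.6
```

```bash
python3 - <<'E'
from h import *
# well0..2 targets
need([.6365,.098,.075],.82)
o=bot.get_obs(); c=snap("side")
u,v=proj(c,o["eef_pos"])[0]; print(u,v); w=[int(u)-30,int(u)+30,int(v)-25,int(v)+25]
a=cv2.resize(c["image"][w[2]:w[3],w[0]:w[1]],None,fx=8,fy=8,interpolation=cv2.INTER_CUBIC)
cv2.imwrite('pics/s3.png',a[:,:,::-1])
E
```

```text
t 5.2 pos [0.5076 0.2242 0.0574] q [ 0.42  0.48 -0.12  0.97 -0.    2.74] w 0.0158 gf 58.6 F [-0.4  0.3 -0.6]
slide [-0.015  0.721 -0.07 ] rot [ 0.002 -0.002 -0.006]
324.0999590810899 253.88177949601877
```

View pics/s3.png

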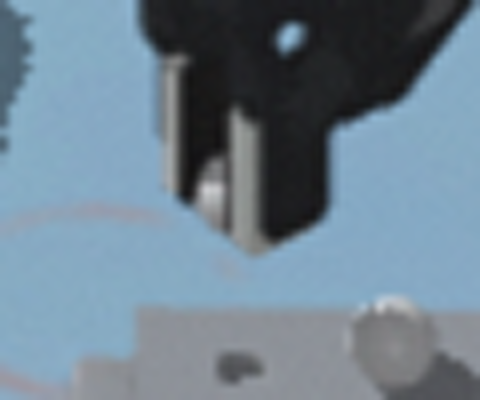

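The ball is gripped between the pads at about (212,190), and its dimple is empty. The width reads 15.8 mm, less than the 20 mm expected, so I'll locate the ball from depth before moving on.

```bash
python3 - <<'E'
from h import *
c=load("side"); o=bot.get_obs(); p=cloud(c); T=R.from_quat(o["tool_rot"])
u0,v0=int(324.1)-30,int(253.9)-25
g=c["image"].astype(int)
for v in range(v0+17,v0+33):
    print(v,[ (u,)+tuple((T.inv().apply(p[v,u]-o["eef_pos"])*1000).round(0).astype(int))+(g[v,u].sum(),) for u in range(u0+20,u0+34,1) if p[v,u,2]>.04])
E
```

```text
245 [(314, np.int64(11), np.int64(14), np.int64(-15), np.int64(413)), (315, np.int64(11), np.int64(11), np.int64(-16), np.int64(444)), (316, np.int64(11), np.int64(7), np.int64(-19), np.int64(210)), (317, np.int64(9), np.int64(8), np.int64(-18), np.int64(76)), (318, np.int64(5), np.int64(10), np.int64(-15), np.int64(72)), (319, np.int64(3), np.int64(9), np.int64(-14), np.int64(75)), (320, np.int64(2), np.int64(8), np.int64(-15), np.int64(75)), (321, np.int64(0), np.int64(9), np.int64(-13), np.int64(70)), (322, np.int64(10), np.int64(-8), np.int64(-27), np.int64(188)), (323, np.int64(10), np.int64(-10), np.int64(-28), np.int64(433)), (324, np.int64(10), np.int64(-13), np.int64(-30), np.int64(434)), (325, np.int64(9), np.int64(-14), np.int64(-30), np.int64(390)), (326, np.int64(7), np.int64(-15), np.int64(-30), np.int64(211)), (327, np.int64(7), np.int64(-18), np.int64(-32), np.int64(102))]
246 [(314, np.int64(11), np.int64(14), np.int64(-13), np.int64(475)), (315, np.int64(10), np.int64(12), np.int64(-13), np.int64(464)), (316, np.int64(11), np.int64(8), np.int64(-16), np.int64(216)),
[... 8527 characters left out ...]
np.int64(-14), np.int64(-5), np.int64(385)), (326, np.int64(7), np.int64(-15), np.int64(-5), np.int64(307)), (327, np.int64(6), np.int64(-17), np.int64(-5), np.int64(156))]
258 [(323, np.int64(11), np.int64(-12), np.int64(-2), np.int64(435)), (324, np.int64(9), np.int64(-13), np.int64(-2), np.int64(432)), (325, np.int64(9), np.int64(-15), np.int64(-3), np.int64(392)), (326, np.int64(6), np.int64(-14), np.int64(-1), np.int64(365)), (327, np.int64(4), np.int64(-14), np.int64(0), np.int64(308))]
259 [(324, np.int64(10), np.int64(-14), np.int64(-1), np.int64(450)), (325, np.int64(8), np.int64(-13), np.int64(1), np.int64(397)), (326, np.int64(6), np.int64(-15), np.int64(0), np.int64(395))]
260 []
```

drive_tool:
  slide:
    - [0, 0.05, -0.06]
    - [0, 0.16, -0.07]
    - [-0.01, 0.29, -0.07]
    - [-0.01, 0.42, -0.07]
    - [-0.01, 0.55, -0.07]
    - [-0.01, 0.66, -0.07]
    - [-0.01, 0.71, -0.07]
    - [-0.013, 0.72, -0.07]
  rotation:
    - [0, 0, 0]
    - [0, 0, 0]
    - [0, 0, 0]
    - [0, 0, 0]
    - [0, 0, 0]
    - [0, 0, 0]
    - [0, 0, 0]
    - [0, 0, 0]

```text
clock: 6.25
eef_pos: [0.636, 0.0983, 0.0733]
tool_rot: [0.918, 0.397, -0.0, -0.0]
ft_force: [-0.7, 0.8, 0.2]
grip_width: 0.016
grasp_force: 58.6
```

```bash
python3 - <<'E'
from h import *
need([.6367,.0987,.0295],.82)
E
```

```text
t 6.25 pos [0.636  0.0983 0.0733] q [0.15 0.62 0.17 1.12 0.   2.48] w 0.016 gf 58.6 F [-0.7  0.8  0.2]
slide [0.003 0.001 0.175] rot [-0.001  0.001 -0.007]
```

drive_tool:
  slide:
    - [0.003, 0.001, 0.03]
    - [0.003, 0.001, 0.08]
    - [0.003, 0.001, 0.12]
    - [0.003, 0.001, 0.15]
    - [0.003, 0.001, 0.17]
    - [0.003, 0.001, 0.177]
    - [0.003, 0.001, 0.177]
    - [0.003, 0.001, 0.177]
  rotation:
    - [0, 0, 0]
    - [0, 0, 0]
    - [0, 0, 0]
    - [0, 0, 0]
    - [0, 0, 0]
    - [0, 0, 0]
    - [0, 0, 0]
    - [0, 0, 0]

```text
clock: 7.25
eef_pos: [0.6372, 0.0991, 0.03]
tool_rot: [0.918, 0.397, 0.0, 0.0]
ft_force: [-0.2, -0.9, 0.2]
grip_width: 0.0158
grasp_force: 58.6
```

drive_tool:
  slide:
    - [0, 0, 0]
    - [0, 0, 0]
    - [0, 0, 0]
    - [0, 0, 0]
    - [0, 0, 0]
    - [0, 0, -0.05]
    - [0, 0, -0.12]
    - [0, 0, -0.18]
  rotation:
    - [0, 0, 0]
    - [0, 0, 0]
    - [0, 0, 0]
    - [0, 0, 0]
    - [0, 0, 0]
    - [0, 0, 0]
    - [0, 0, 0]
    - [0, 0, 0]
  gripper: 0.4

```text
clock: 8.25
eef_pos: [0.6377, 0.0992, 0.0768]
tool_rot: [0.918, 0.397, 0.001, 0.0]
ft_force: [-0.1, 0.7, -0.3]
grip_width: 0.0346
grasp_force: 0.0
```

```bash
python3 - <<'E'
from h import *
need([.4745,.2195,.075],.82)
c=snap("side"); 
a=cv2.resize(c["image"][195:285,235:355],None,fx=5,fy=5,interpolation=cv2.INTER_CUBIC)
cv2.imwrite('pics/s4.png',a[:,:,::-1])
E
```

```text
t 8.25 pos [0.6377 0.0992 0.0768] q [ 0.15  0.62  0.18  1.13 -0.    2.48] w 0.0346 gf 0.0 F [-0.1  0.7 -0.3]
slide [-0.096 -0.805  0.006] rot [ 0.003 -0.004 -0.005]
```

View pics/s4.png

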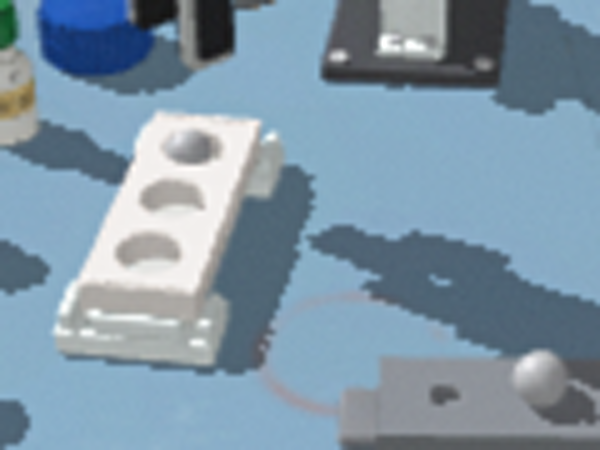

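The first ball sits in the far well at (190,146), and the strip is undisturbed. Next is ball 2.

drive_tool:
  slide:
    - [-0.005, -0.05, 0]
    - [-0.02, -0.17, 0]
    - [-0.035, -0.31, 0]
    - [-0.055, -0.46, 0]
    - [-0.07, -0.6, 0]
    - [-0.085, -0.72, 0]
    - [-0.095, -0.79, 0]
    - [-0.097, -0.805, 0.005]
  rotation:
    - [0, 0, 0]
    - [0, 0, 0]
    - [0, 0, 0]
    - [0, 0, 0]
    - [0, 0, 0]
    - [0, 0, 0]
    - [0, 0, 0]
    - [0, 0, 0]

```text
clock: 9.3
eef_pos: [0.4724, 0.2196, 0.0731]
tool_rot: [0.917, 0.398, -0.0, 0.0]
ft_force: [0.1, -0.1, 0.6]
grip_width: 0.034
grasp_force: 0.0
```

```bash
python3 - <<'E'
from h import *
need([.4742,.2195,.0157],.82)
E
```

```text
t 9.3 pos [0.4724 0.2196 0.0731] q [ 0.44  0.41 -0.2   0.97 -0.    2.76] w 0.034 gf 0.0 F [ 0.1 -0.1  0.6]
slide [0.005 0.005 0.23 ] rot [-0.     0.001 -0.002]
```

drive_tool:
  slide:
    - [0.005, 0.005, 0.05]
    - [0.005, 0.005, 0.1]
    - [0.005, 0.005, 0.15]
    - [0.005, 0.005, 0.19]
    - [0.005, 0.005, 0.22]
    - [0.005, 0.005, 0.23]
    - [0.005, 0.005, 0.23]
    - [0.005, 0.005, 0.23]
  rotation:
    - [0, 0, 0]
    - [0, 0, 0]
    - [0, 0, 0]
    - [0, 0, 0]
    - [0, 0, 0]
    - [0, 0, 0]
    - [0, 0, 0]
    - [0, 0, 0]

```text
clock: 10.3
eef_pos: [0.4756, 0.2193, 0.0162]
tool_rot: [0.918, 0.397, 0.0, -0.0]
ft_force: [-0.4, 0.4, -0.1]
grip_width: 0.0342
grasp_force: 0.0
```

drive_tool:
  slide:
    - [0, 0, 0]
    - [0, 0, 0]
    - [0, 0, 0]
    - [0, 0, 0]
    - [0, 0, 0]
    - [0, 0, -0.06]
    - [0, 0, -0.15]
    - [0, 0, -0.22]
  rotation:
    - [0, 0, 0]
    - [0, 0, 0]
    - [0, 0, 0]
    - [0, 0, 0]
    - [0, 0, 0]
    - [0, 0, 0]
    - [0, 0, 0]
    - [0, 0, 0]
  gripper: 0

```text
clock: 11.3
eef_pos: [0.4759, 0.2191, 0.0725]
tool_rot: [0.918, 0.397, 0.001, 0.0]
ft_force: [-0.8, -0.6, -1.0]
grip_width: 0.016
grasp_force: 58.6
```

```bash
python3 - <<'E'
from h import *
need([.6358,.1368,.075],.82)
E
```

```text
t 11.3 pos [0.4759 0.2191 0.0725] q [ 0.43  0.41 -0.19  0.97 -0.    2.76] w 0.016 gf 58.6 F [-0.8 -0.6 -1. ]
slide [ 0.198  0.692 -0.009] rot [ 0.002 -0.002 -0.006]
```

drive_tool:
  slide:
    - [0.01, 0.05, -0.01]
    - [0.045, 0.16, -0.01]
    - [0.08, 0.29, -0.01]
    - [0.12, 0.42, -0.01]
    - [0.155, 0.54, -0.01]
    - [0.185, 0.64, -0.01]
    - [0.195, 0.685, -0.01]
    - [0.198, 0.692, -0.01]
  rotation:
    - [0, 0, 0]
    - [0, 0, 0]
    - [0, 0, 0]
    - [0, 0, 0]
    - [0, 0, 0]
    - [0, 0, 0]
    - [0, 0, 0]
    - [0, 0, 0]

```text
clock: 12.3
eef_pos: [0.6354, 0.1361, 0.0726]
tool_rot: [0.918, 0.397, -0.001, -0.0]
ft_force: [-0.3, 0.8, 0.1]
grip_width: 0.0156
grasp_force: 58.6
```

```bash
python3 - <<'E'
from h import *
need([.6362,.1373,.0297],.82)
E
```

```text
t 12.3 pos [0.6354 0.1361 0.0726] q [ 0.21  0.64  0.19  1.13 -0.    2.54] w 0.0156 gf 58.6 F [-0.3  0.8  0.1]
slide [ 0.006 -0.001  0.172] rot [-0.001  0.002 -0.008]
```

drive_tool:
  slide:
    - [0.003, 0, 0.03]
    - [0.003, 0, 0.08]
    - [0.003, 0, 0.12]
    - [0.003, 0, 0.15]
    - [0.003, 0, 0.17]
    - [0.003, 0, 0.173]
    - [0.003, 0, 0.173]
    - [0.003, 0, 0.173]
  rotation:
    - [0, 0, 0]
    - [0, 0, 0]
    - [0, 0, 0]
    - [0, 0, 0]
    - [0, 0, 0]
    - [0, 0, 0]
    - [0, 0, 0]
    - [0, 0, 0]

```text
clock: 13.3
eef_pos: [0.6362, 0.1374, 0.0306]
tool_rot: [0.918, 0.397, 0.0, 0.0]
ft_force: [0.1, 0.1, 0.0]
grip_width: 0.0159
grasp_force: 58.6
```

drive_tool:
  slide:
    - [0, 0, 0]
    - [0, 0, 0]
    - [0, 0, 0]
    - [0, 0, 0]
    - [0, 0, 0]
    - [0, 0, -0.05]
    - [0, 0, -0.12]
    - [0, 0, -0.18]
  rotation:
    - [0, 0, 0]
    - [0, 0, 0]
    - [0, 0, 0]
    - [0, 0, 0]
    - [0, 0, 0]
    - [0, 0, 0]
    - [0, 0, 0]
    - [0, 0, 0]
  gripper: 0.36

```text
clock: 14.3
eef_pos: [0.6366, 0.1376, 0.0773]
tool_rot: [0.918, 0.397, 0.001, 0.0]
ft_force: [0.2, 0.5, 0.4]
grip_width: 0.0308
grasp_force: 0.0
```

```bash
python3 - <<'E'
from h import *
need([.4405,.2145,.075],.82)
c=snap("side"); p=cloud(c)[212:272,240:300]; m=((p[...,2]>.029)&(p[...,2]<.05)).astype(np.uint8)
k,l,st,ce=cv2.connectedComponentsWithStats(m)
for i in range(1,k):
    if st[i,4]>5: print(st[i,4],(p[l==i].mean(0)*1000).round(1))
E
```

```text
t 14.3 pos [0.6366 0.1376 0.0773] q [0.21 0.63 0.2  1.14 0.   2.54] w 0.0308 gf 0.0 F [0.2 0.5 0.4]
slide [-0.312 -0.782  0.008] rot [ 0.003 -0.004 -0.005]
27 [637.  102.6  31.6]
34 [635.1 140.8  31.5]
```

Two balls are seated, with their tops at 31.6 mm and 38 mm apart. Next is the third ball.

drive_tool:
  slide:
    - [-0.02, -0.05, 0]
    - [-0.065, -0.16, 0]
    - [-0.12, -0.3, 0]
    - [-0.18, -0.45, 0]
    - [-0.235, -0.59, 0]
    - [-0.28, -0.7, 0]
    - [-0.305, -0.765, 0]
    - [-0.312, -0.78, 0.005]
  rotation:
    - [0, 0, 0]
    - [0, 0, 0]
    - [0, 0, 0]
    - [0, 0, 0]
    - [0, 0, 0]
    - [0, 0, 0]
    - [0, 0, 0]
    - [0, 0, 0]
  gripper: 0.4

```text
clock: 15.35
eef_pos: [0.4401, 0.2145, 0.0744]
tool_rot: [0.917, 0.398, 0.001, 0.0]
ft_force: [1.1, 0.3, 0.4]
grip_width: 0.0342
grasp_force: 0.0
```

```bash
python3 - <<'E'
from h import *
need([.4403,.2145,.0157],.82)
E
```

```text
t 15.35 pos [0.4401 0.2145 0.0744] q [ 0.45  0.35 -0.28  0.94 -0.    2.78] w 0.0342 gf 0.0 F [1.1 0.3 0.4]
slide [0.    0.    0.235] rot [ 0.001 -0.002 -0.003]
```

drive_tool:
  slide:
    - [0, 0, 0.05]
    - [0, 0, 0.1]
    - [0, 0, 0.15]
    - [0, 0, 0.19]
    - [0, 0, 0.22]
    - [0, 0, 0.234]
    - [0, 0, 0.234]
    - [0, 0, 0.234]
  rotation:
    - [0, 0, 0]
    - [0, 0, 0]
    - [0, 0, 0]
    - [0, 0, 0]
    - [0, 0, 0]
    - [0, 0, 0]
    - [0, 0, 0]
    - [0, 0, 0]

```text
clock: 16.35
eef_pos: [0.4406, 0.2142, 0.0157]
tool_rot: [0.918, 0.397, 0.0, -0.0]
ft_force: [0.5, 0.4, 0.5]
grip_width: 0.0343
grasp_force: 0.0
```

drive_tool:
  slide:
    - [0, 0, 0]
    - [0, 0, 0]
    - [0, 0, 0]
    - [0, 0, 0]
    - [0, 0, 0]
    - [0, 0, -0.06]
    - [0, 0, -0.15]
    - [0, 0, -0.22]
  rotation:
    - [0, 0, 0]
    - [0, 0, 0]
    - [0, 0, 0]
    - [0, 0, 0]
    - [0, 0, 0]
    - [0, 0, 0]
    - [0, 0, 0]
    - [0, 0, 0]
  gripper: 0

```text
clock: 17.35
eef_pos: [0.4406, 0.2139, 0.0716]
tool_rot: [0.918, 0.397, 0.0, 0.0]
ft_force: [1.1, -0.1, -0.6]
grip_width: 0.0161
grasp_force: 58.6
```

```bash
python3 - <<'E'
from h import *
need([.6346,.1735,.075],.82)
E
```

```text
t 17.35 pos [0.4406 0.2139 0.0716] q [ 0.45  0.35 -0.29  0.93 -0.    2.78] w 0.0161 gf 58.6 F [ 1.1 -0.1 -0.6]
slide [ 0.413  0.676 -0.013] rot [ 0.001 -0.001 -0.006]
```

drive_tool:
  slide:
    - [0.03, 0.05, -0.01]
    - [0.1, 0.16, -0.012]
    - [0.175, 0.29, -0.012]
    - [0.255, 0.42, -0.012]
    - [0.33, 0.54, -0.012]
    - [0.39, 0.64, -0.012]
    - [0.41, 0.67, -0.012]
    - [0.413, 0.676, -0.012]
  rotation:
    - [0, 0, 0]
    - [0, 0, 0]
    - [0, 0, 0]
    - [0, 0, 0]
    - [0, 0, 0]
    - [0, 0, 0]
    - [0, 0, 0]
    - [0, 0, 0]

```text
clock: 18.35
eef_pos: [0.6339, 0.1731, 0.0723]
tool_rot: [0.918, 0.397, -0.001, -0.0]
ft_force: [0.3, -0.0, -0.9]
grip_width: 0.0163
grasp_force: 58.7
```

```bash
python3 - <<'E'
from h import *
need([.6348,.174,.03],.82)
E
```

```text
t 18.35 pos [0.6339 0.1731 0.0723] q [0.27 0.65 0.22 1.14 0.   2.59] w 0.0163 gf 58.7 F [ 0.3 -0.  -0.9]
slide [0.005 0.    0.169] rot [-0.002  0.003 -0.007]
```

drive_tool:
  slide:
    - [0.002, 0, 0.03]
    - [0.002, 0, 0.08]
    - [0.002, 0, 0.12]
    - [0.002, 0, 0.15]
    - [0.002, 0, 0.165]
    - [0.002, 0, 0.17]
    - [0.002, 0, 0.17]
    - [0.002, 0, 0.17]
  rotation:
    - [0, 0, 0]
    - [0, 0, 0]
    - [0, 0, 0]
    - [0, 0, 0]
    - [0, 0, 0]
    - [0, 0, 0]
    - [0, 0, 0]
    - [0, 0, 0]

```text
clock: 19.35
eef_pos: [0.6348, 0.174, 0.0313]
tool_rot: [0.918, 0.397, 0.0, 0.0]
ft_force: [-0.6, 0.3, -0.6]
grip_width: 0.0159
grasp_force: 58.7
```

drive_tool:
  slide:
    - [0, 0, 0]
    - [0, 0, 0]
    - [0, 0, 0]
    - [0, 0, 0]
    - [0, 0, 0]
    - [0, 0, -0.05]
    - [0, 0, -0.12]
    - [0, 0, -0.18]
  rotation:
    - [0, 0, 0]
    - [0, 0, 0]
    - [0, 0, 0]
    - [0, 0, 0]
    - [0, 0, 0]
    - [0, 0, 0]
    - [0, 0, 0]
    - [0, 0, 0]
  gripper: 0.36

```text
clock: 20.35
eef_pos: [0.6352, 0.1742, 0.0781]
tool_rot: [0.918, 0.397, 0.001, 0.0]
ft_force: [0.2, -0.2, -0.2]
grip_width: 0.0308
grasp_force: 0.0
```

```bash
python3 - <<'E'
from h import *
need([.6355,.1365,.075],1.60)
c=snap("side"); p=cloud(c)[212:272,240:300]; m=((p[...,2]>.029)&(p[...,2]<.05)).astype(np.uint8)
k,l,st,ce=cv2.connectedComponentsWithStats(m)
for i in range(1,k):
    if st[i,4]>5: print(st[i,4],(p[l==i].mean(0)*1000).round(1))
E
```

```text
t 20.35 pos [0.6352 0.1742 0.0781] q [ 0.27  0.65  0.23  1.15 -0.    2.59] w 0.0308 gf 0.0 F [ 0.2 -0.2 -0.2]
slide [-0.109  0.104  0.012] rot [ 0.004 -0.003 -1.565]
14 [633.7 103.2  31.2]
31 [634.9 139.9  31.5]
32 [634.4 177.   31.8]
```

All three balls are seated. Next I turn across the strip, with the gripper fully open.

drive_tool:
  slide:
    - [-0.01, 0.01, 0]
    - [-0.03, 0.03, 0]
    - [-0.05, 0.05, 0]
    - [-0.07, 0.07, 0]
    - [-0.09, 0.085, 0]
    - [-0.1, 0.095, 0]
    - [-0.107, 0.102, 0]
    - [-0.109, 0.104, 0]
  rotation:
    - [0, 0, -0.1]
    - [0, 0, -0.25]
    - [0, 0, -0.4]
    - [0, 0, -0.55]
    - [0, 0, -0.7]
    - [0, 0, -0.85]
    - [0, 0, -0.95]
    - [0, 0, -1]
  gripper: 1

```text
clock: 21.4
eef_pos: [0.6351, 0.1363, 0.0765]
tool_rot: [0.791, 0.612, 0.0, 0.0]
ft_force: [0.3, -0.2, -0.3]
grip_width: 0.0852
grasp_force: 0.0
```

drive_tool:
  slide:
    - [0, 0, 0]
    - [0, 0, 0]
    - [0, 0, 0]
    - [0, 0, 0]
    - [0, 0, 0]
    - [0, 0, 0]
    - [0, 0, 0]
    - [0, 0, 0]
  rotation:
    - [0, 0, -0.1]
    - [0, 0, -0.25]
    - [0, 0, -0.4]
    - [0, 0, -0.5]
    - [0, 0, -0.55]
    - [0, 0, -0.56]
    - [0, 0, -0.56]
    - [0, 0, -0.56]

```text
clock: 22.4
eef_pos: [0.6347, 0.1363, 0.0758]
tool_rot: [0.698, 0.716, -0.0, -0.0]
ft_force: [-0.1, 0.6, -0.1]
grip_width: 0.0859
grasp_force: 0.0
```

```bash
python3 - <<'E'
from h import *
need([.6357,.1365,.004],1.60)
c=snap("side")
cv2.imwrite('pics/s5.png',cv2.resize(c["image"][190:285,225:345],None,fx=5,fy=5,interpolation=cv2.INTER_CUBIC)[:,:,::-1])
E
```

```text
t 22.4 pos [0.6347 0.1363 0.0758] q [0.21 0.63 0.19 1.13 0.   1.76] w 0.0859 gf 0.0 F [-0.1  0.6 -0.1]
slide [0.001 0.004 0.287] rot [-0.    -0.    -0.006]
```

View pics/s5.png

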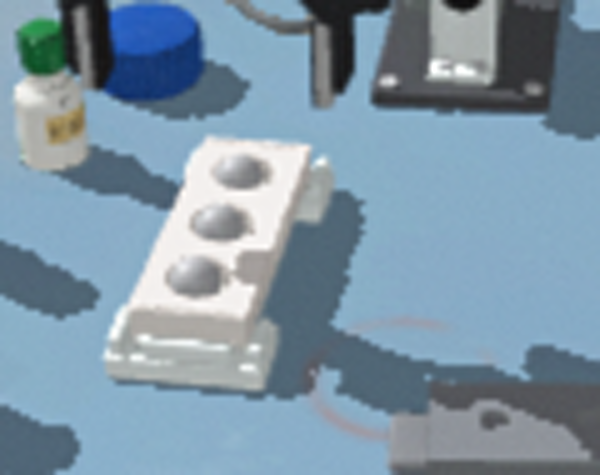

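All three balls sit in their wells at (241,171), (220,221) and (196,275), and the open fingers straddle the strip. I'll check the vial clearance before descending.

```bash
python3 - <<'E'
from h import *
c=load("side"); p=cloud(c)
for n,w in(("vial",(204,226,212,246)),("dropper",(226,246,192,225))):
    q=p[w[2]:w[3],w[0]:w[1]].reshape(-1,3); q=q[(q[:,2]>.01)&(q[:,2]<.075)]; print(n,np.percentile(q,[3,97],axis=0).round(3).tolist())
E
```

```text
vial [[0.736, 0.097, 0.012], [0.79, 0.157, 0.06]]
dropper [[0.721, 0.058, 0.011], [0.746, 0.076, 0.066]]
```

drive_tool:
  slide:
    - [0.001, 0.002, 0.05]
    - [0.001, 0.003, 0.1]
    - [0.001, 0.003, 0.15]
    - [0.001, 0.003, 0.2]
    - [0.001, 0.003, 0.24]
    - [0.001, 0.003, 0.27]
    - [0.001, 0.003, 0.284]
    - [0.001, 0.003, 0.284]
  rotation:
    - [0, 0, 0]
    - [0, 0, 0]
    - [0, 0, 0]
    - [0, 0, 0]
    - [0, 0, 0]
    - [0, 0, 0]
    - [0, 0, 0]
    - [0, 0, 0]

```text
clock: 23.45
eef_pos: [0.6355, 0.1366, 0.0047]
tool_rot: [0.698, 0.716, -0.0, -0.0]
ft_force: [-0.7, 0.3, 0.6]
grip_width: 0.0854
grasp_force: 0.0
```

drive_tool:
  slide:
    - [0, 0, 0]
    - [0, 0, 0]
    - [0, 0, 0]
    - [0, 0, 0]
    - [0, 0, 0]
    - [0, 0, 0]
    - [0, 0, 0]
    - [0, 0, 0]
  rotation:
    - [0, 0, 0]
    - [0, 0, 0]
    - [0, 0, 0]
    - [0, 0, 0]
    - [0, 0, 0]
    - [0, 0, 0]
    - [0, 0, 0]
    - [0, 0, 0]
  gripper: 0

```text
clock: 24.45
eef_pos: [0.6353, 0.1367, 0.0056]
tool_rot: [0.698, 0.716, 0.0, -0.0]
ft_force: [-2.6, -0.1, 5.5]
grip_width: 0.0446
grasp_force: 63.9
```

```bash
python3 - <<'E'
from h import *
need([.6357,.1365,.2],1.60)
E
```

```text
t 24.45 pos [0.6353 0.1367 0.0056] q [0.21 0.7  0.12 0.99 0.   1.76] w 0.0446 gf 63.9 F [-2.6 -0.1  5.5]
slide [-0.001  0.001 -0.778] rot [ 0.    -0.    -0.005]
```

drive_tool:
  slide:
    - [0, 0, -0.01]
    - [0, 0, -0.03]
    - [0, 0, -0.06]
    - [0, 0, -0.11]
    - [0, 0, -0.16]
    - [0, 0, -0.21]
    - [0, 0, -0.25]
    - [0, 0, -0.27]
  rotation:
    - [0, 0, 0]
    - [0, 0, 0]
    - [0, 0, 0]
    - [0, 0, 0]
    - [0, 0, 0]
    - [0, 0, 0]
    - [0, 0, 0]
    - [0, 0, 0]

```text
clock: 25.45
eef_pos: [0.636, 0.1367, 0.0735]
tool_rot: [0.698, 0.716, 0.001, 0.0]
ft_force: [-0.1, -0.5, -2.0]
grip_width: 0.0446
grasp_force: 63.0
```

drive_tool:
  slide:
    - [0, 0, -0.02]
    - [0, 0, -0.06]
    - [0, 0, -0.12]
    - [0, 0, -0.19]
    - [0, 0, -0.26]
    - [0, 0, -0.33]
    - [0, 0, -0.38]
    - [0, 0, -0.4]
  rotation:
    - [0, 0, 0]
    - [0, 0, 0]
    - [0, 0, 0]
    - [0, 0, 0]
    - [0, 0, 0]
    - [0, 0, 0]
    - [0, 0, 0]
    - [0, 0, 0]

```text
clock: 26.45
eef_pos: [0.6361, 0.1367, 0.1737]
tool_rot: [0.698, 0.716, 0.001, 0.001]
ft_force: [-0.0, 0.6, -3.2]
grip_width: 0.0448
grasp_force: 63.0
```

```bash
python3 - <<'E'
from h import *
need([.6357,.1365,.2],1.60)
c=snap("side"); t=snap("top"); o=bot.get_obs()
u,v=proj(c,o["eef_pos"])[0].astype(int); print(u,v,"tcp")
a=cv2.resize(c["image"][v-45:v+45,u-60:u+60],None,fx=5,fy=5,interpolation=cv2.INTER_CUBIC)
cv2.imwrite('pics/s6.png',a[:,:,::-1])
# strip plane in tool frame
p=cloud(c); T=R.from_quat(o["tool_rot"]); q=T.inv().apply((p-o["eef_pos"]).reshape(-1,3)).reshape(p.shape); g=c["image"].astype(int)
m=(np.abs(q).max(-1)<.09)&(g.min(-1)>185)
for lab,mm in(("white",m),):
    k=q[mm]; print(len(k),np.percentile(k,[2,50,98],axis=0).round(4).tolist())
# base yaw from the initial top picture: dark plate edges
E
```

```text
t 26.45 pos [0.6361 0.1367 0.1737] q [0.21 0.57 0.35 1.35 0.   1.76] w 0.0448 gf 63.0 F [-0.   0.6 -3.2]
slide [-0.001 -0.001 -0.105] rot [ 0.004 -0.001 -0.005]
263 168 tcp
289 [[-0.0587, -0.0205, -0.0284], [-0.0024, 0.0077, -0.0221], [0.0627, 0.0232, -0.0195]]
```

View pics/s6.png

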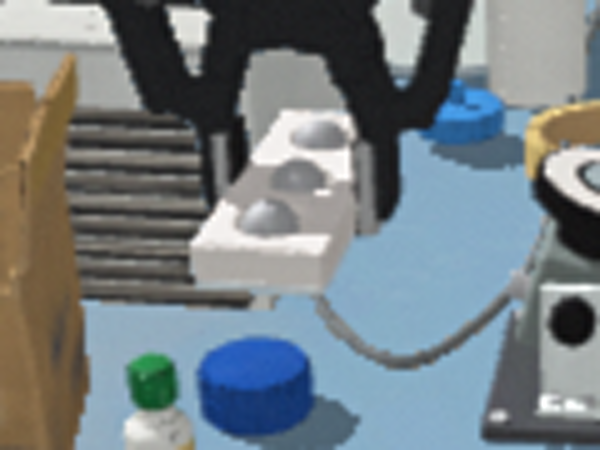

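The strip is lifted level with all three balls in it, at (320,134), (299,175) and (267,216), held between both fingers. Next I compute the presentation pose.

```bash
cat > goal.py <<'E'
from h import *
def goal(h=.055,dp=(0,0,0),up=0.0,L=(.5513,-.069,.1075),a=.285,psi=.083):
    y=np.array([-np.sin(psi),np.cos(psi),0]); n=R.from_rotvec(-a*y).apply([0,0,1])
    need(np.array(L)+h*n+[0,0,up]+np.array(dp),psi+np.pi/2,-a*y)
E
python3 - <<'E'
from goal import *
goal(up=.05)
E
```

```text
Traceback (most recent call last):
  File "goal.py", line 4, in goal
    need(np.array(L)+h*n+[0,0,up]+np.array(dp),psi+np.pi/2,-a*y)
    ~~~~^^^^^^^^^^^^^^^^^^^^^^^^^^^^^^^^^^^^^^^^^^^^^^^^^^^^^^^^
  File "h.py", line 31, in need
    if tilt: G=R.from_rotvec(np.array(tilt))*G
       ^^^^
ValueError: The truth value of an array with more than one element is ambiguous. Use a.any() or a.all()
```

```bash
sed -i 's/if tilt: G/if np.any(tilt): G/' h.py; python3 - <<'E'
from goal import *
goal(up=.05)
E
```

```text
t 26.55 pos [0.6358 0.1366 0.1729] q [ 0.21  0.57  0.35  1.35 -0.    1.76] w 0.0448 gf 63.0 F [ 0.1 -0.4 -2.2]
slide [-0.817 -0.421 -0.15 ] rot [-0.568  0.016 -0.112]
```

drive_tool:
  slide:
    - [-0.01, -0.01, -0.02]
    - [-0.04, -0.02, -0.05]
    - [-0.1, -0.05, -0.08]
    - [-0.17, -0.09, -0.11]
    - [-0.24, -0.12, -0.13]
    - [-0.31, -0.16, -0.15]
    - [-0.37, -0.19, -0.15]
    - [-0.4, -0.2, -0.15]
  rotation:
    - [0, 0, 0]
    - [0, 0, 0]
    - [0, 0, 0]
    - [0, 0, 0]
    - [0, 0, 0]
    - [0, 0, 0]
    - [0, 0, 0]
    - [0, 0, 0]

```text
clock: 27.55
eef_pos: [0.5875, 0.034, 0.2099]
tool_rot: [0.698, 0.716, -0.0, -0.0]
ft_force: [-0.2, 0.2, -2.3]
grip_width: 0.0447
grasp_force: 63.0
```

drive_tool:
  slide:
    - [-0.03, -0.01, 0]
    - [-0.09, -0.04, 0]
    - [-0.16, -0.08, 0]
    - [-0.23, -0.12, 0]
    - [-0.3, -0.16, 0]
    - [-0.36, -0.19, 0]
    - [-0.4, -0.21, 0]
    - [-0.415, -0.22, 0]
  rotation:
    - [-0.02, 0, -0.01]
    - [-0.06, 0, -0.02]
    - [-0.12, 0, -0.03]
    - [-0.18, 0, -0.05]
    - [-0.24, 0, -0.07]
    - [-0.29, 0, -0.09]
    - [-0.33, 0, -0.1]
    - [-0.35, 0, -0.11]

```text
clock: 28.55
eef_pos: [0.5356, -0.0701, 0.2098]
tool_rot: [0.675, 0.733, 0.063, 0.061]
ft_force: [-0.3, -0.3, -2.3]
grip_width: 0.0442
grasp_force: 63.1
```

```bash
python3 - <<'E'
from goal import *
goal()
E
```

```text
t 28.55 pos [ 0.5356 -0.0701  0.2098] q [-0.15  0.2  -0.12  1.08  0.04  1.34] w 0.0442 gf 63.1 F [-0.3 -0.3 -2.3]
slide [ 0.    -0.034  0.195] rot [-0.219  0.01  -0.001]
```

drive_tool:
  slide:
    - [0, 0, 0.01]
    - [0, -0.01, 0.03]
    - [0, -0.015, 0.06]
    - [0, -0.02, 0.09]
    - [0, -0.025, 0.12]
    - [0, -0.03, 0.15]
    - [0, -0.034, 0.17]
    - [0, -0.034, 0.18]
  rotation:
    - [-0.02, 0, 0]
    - [-0.05, 0, 0]
    - [-0.09, 0, 0]
    - [-0.13, 0, 0]
    - [-0.17, 0, 0]
    - [-0.2, 0, 0]
    - [-0.215, 0.01, 0]
    - [-0.22, 0.01, 0]

```text
clock: 29.55
eef_pos: [0.5351, -0.0699, 0.1634]
tool_rot: [0.67, 0.728, 0.104, 0.096]
ft_force: [1.0, 0.6, -2.5]
grip_width: 0.0447
grasp_force: 63.0
```

```bash
python3 - <<'E'
from goal import *
goal()
o=bot.get_obs(); c=snap("side"); p=cloud(c); g=c["image"].astype(int)
u,v=proj(c,o["eef_pos"])[0].astype(int)
cv2.imwrite('pics/s7.png',cv2.resize(c["image"][v-45:v+55,u-60:u+60],None,fx=5,fy=5,interpolation=cv2.INTER_CUBIC)[:,:,::-1])
T=R.from_quat(o["tool_rot"]); q=T.inv().apply((p-o["eef_pos"]).reshape(-1,3)).reshape(p.shape)
m=(np.abs(q[...,0])<.07)&(abs(q[...,1])<.021)&(abs(q[...,2]+.022)<.005)&(g.min(-1)>110)&(g.max(-1)-g.min(-1)<40)
k=q[m]
for _ in range(4):
    ce=k.mean(0); n=np.linalg.svd(k-ce)[2][2]; n*=np.sign(n[2]); d=(k-ce)@n; k=k[abs(d)<max(.0015,2*d.std())]
print("strip top in tool frame",len(k),ce.round(4),n.round(3),"x range",np.percentile(k[:,0],[1,99]).round(4))
# ring again
w=(295,350,140,200); P=p[w[2]:w[3],w[0]:w[1]].reshape(-1,3); G=g[w[2]:w[3],w[0]:w[1]].reshape(-1,3)
P=P[(P[:,2]>.09)&(P[:,2]<.125)&(G.sum(1)>480)]; print("ring",len(P),P.mean(0).round(4))
# lens glass in the first top+side pictures: grey centre inside ring, cast on ring plane
E
```

```text
t 29.55 pos [ 0.5351 -0.0699  0.1634] q [-0.17  0.16 -0.32  0.81  0.07  1.33] w 0.0447 gf 63.0 F [ 1.   0.6 -2.5]
slide [-0.002 -0.001  0.013] rot [-0.002 -0.001 -0.001]
strip top in tool frame 286 [ 0.0078  0.     -0.0207] [-0.001  0.001  1.   ] x range [-0.0602  0.0636]
ring 210 [ 0.5514 -0.0675  0.1075]
```

View pics/s7.png

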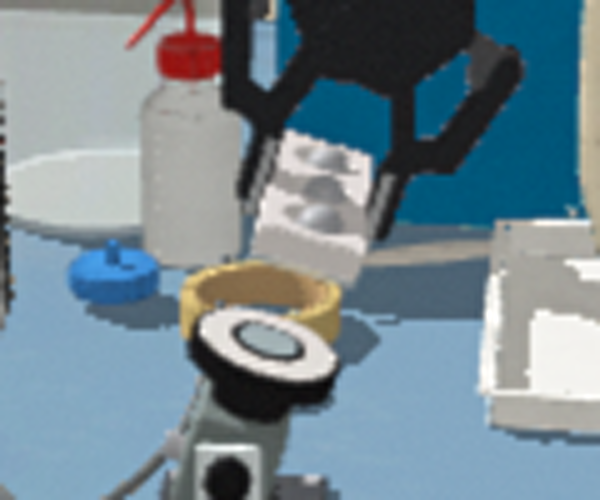

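The strip is held square above the tilted head, with all three balls showing at (320,157), (325,188) and (315,216). Only a few millimetres of lowering remain, then I let it settle.

drive_tool:
  slide:
    - [-0.002, 0, 0.005]
    - [-0.004, 0, 0.01]
    - [-0.005, 0, 0.013]
    - [-0.005, 0, 0.013]
    - [-0.005, 0, 0.013]
    - [-0.005, 0, 0.013]
    - [-0.005, 0, 0.013]
    - [-0.005, 0, 0.013]
  rotation:
    - [0, 0, 0]
    - [0, 0, 0]
    - [0, 0, 0]
    - [0, 0, 0]
    - [0, 0, 0]
    - [0, 0, 0]
    - [0, 0, 0]
    - [0, 0, 0]

```text
clock: 30.6
eef_pos: [0.5364, -0.0713, 0.1609]
tool_rot: [0.671, 0.728, 0.104, 0.096]
ft_force: [-0.5, -0.3, -4.1]
grip_width: 0.0443
grasp_force: 63.0
```

```bash
python3 - <<'E'
from goal import *
goal()
o=bot.get_obs(); print(abs(o["joint_vel"]).max())
if abs(o["joint_vel"]).max()<.02 and o["grasp_force"]>20: print(bot.job_done())
E
```

```text
t 30.6 pos [ 0.5364 -0.0713  0.1609] q [-0.17  0.17 -0.32  0.8   0.07  1.33] w 0.0443 gf 63.0 F [-0.5 -0.3 -4.1]
slide [ 0.004 -0.002  0.002] rot [-0.     0.    -0.001]
0.0021415207823847105
the job is handed in; nothing more can be done
None
```

I loaded the three 20 mm balls and handed the job in at 30.6 s. The gripper was holding the strip still at the presentation pose, within about 1 mm of my target (60 mm gap, square to the lens); the hand-in call returned no verdict.

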